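# Load the gel readers with the bent rod and switch on the lamp

### The arm

A 6-joint arm with a two-finger parallel gripper is mounted at the origin on the work surface. World frame = base frame: x ahead of the robot, y to its left, z up, the work surface at z = 0. Lengths are in m, angles in rad, forces in N, time in s.
With the tool pointing down it reaches from about 0.3 to 0.875 m from the base axis. Payload 4.2 kg.
Tool frame: the origin (TCP) lies between the finger pads; the fingertips stand 25 mm ahead of it and the grasp point (between the pads) lies 6 mm ahead of it (r.nose_length is the distance from the TCP to the fingertips, in m); z points along the fingers, y is the line along which they close (so a half turn about z gives the same grasp; the last joint's range is limited). The gripper opens to 85 mm and grips with 20 to 120 N. Pads are 22 mm wide; open, the fingers measure 114 mm over their backs; the gripper's body (76 mm by 85 mm) begins 54 mm behind the grasp point. The pads swing forward as they close: fully open they stand 13 mm farther back than shut.
Start: joints at [-1.275, 0.32, 1.565, -0, 1.257, -0.02], TCP at [0.179, -0.547, 0.256] pointing down, gripper open.
Joint ranges: [-3.11, 3.11], [-0.84, 2.01], [0.21, 2.61], [-1.34, 4.49], [0.05, 2.63], [-2.56, 2.56]. Speed limits (rad/s): [2.57, 2.57, 3.14, 3.14, 3.14, 3.14].

### API

Orientations are given as a rotation vector (axis times angle).
In Python, from workcell import r gives the robot as it stands. Calls block until the motion is done:
- r.movep(position, orientation): joint-space move of the TCP to a pose.
- r.servo_line(position, rotation=None, vel=0.15): straight line of the TCP; rotation=None keeps the orientation; vel is the mean speed in m/s.
- r.goto_joints(angles): joint-space move.
- r.release() and r.gripper_close(grip_force=None): open the fingers fully, or close them until they stop; grip_force is the grip in N (None keeps the last).
- r.dwell(seconds).
- r.inverse_kinematics(position, orientation): joint angles nearest the present ones, or None.
- r.observe(): the state.
- r.read_camera(name): name is "side" or "top" or "wrist"; returns a dict with "frame" (384x512x3 uint8, blue, green, red), "mtx" (3x3 intrinsics, pixels), "pose" (4x4, takes a point from camera to world coordinates). Camera axes: x right, y up, looking along -z (the intrinsics and any distortion apply to the point x, -y, -z); pixel columns grow to the right and rows downward; lengths in m; the calibration is good to about 2 mm. A picture is of the moment at which its call begins. There is no depth.
A pose or a line that the arm cannot do raises r.Unreachable and nothing moves.
- r.hand_in(): hands the job in; it is judged then, once.
The state is a dict: "t": time; "q": joint angles; "joint_vel": joint speeds; "effort": joint torques, N m; "ee_pos": TCP position; "tcp_rot": TCP orientation; "ft_force": force on the tool from outside, world axes, zero at the start; "wrist_torque": the same for the moment, N m; "opening": finger opening in m; "grip_force": force on a finger pad.
Only numpy, scipy, OpenCV 4.12 (cv2) and the standard library are available. Lean on these libraries where they do the work, as an engineer would, in place of code of your own. Each camera call takes 0.05 s, during which the arm holds its last target. There are 200 camera calls.

### The job

Set every gel cassette that is on the bench onto the open bed of the reader bay of its colour, nose towards the hood, then use the bent rod, not your fingers, to push each one under the hood in small gentle taps until it rests against the stop hidden inside. When all of them are home, reach over the amber screen with the rod and pull the toggle behind it fully towards the screen, touching it with nothing but the rod. Finally put the rod back in its cradle with its bend hanging down, leaving the cassettes at their stops and everything else on the bench where it stands.

Things in the scene. Friction and masses are not known exactly. Their poses are not given: they have to be found in the camera images.
- cassette_blue: gel cassette, blue handle: flat white box 110 long (x) x 56 wide x 18 thick, 0.17-0.35 kg, may be absent. Origin: middle of its underside, z up; nose at x=+55, tail (flat face) at x=-55. Handle: a rib on top near the tail, x from -51 to -17, 16 wide, z from 18 to 50, grasped across the 16 mm.
- bay_blue: opaque reader hood with a blue plate on its roof, fixed. Origin: bench level, middle of its mouth; x points in. Covers x=5 to 115, 82 wide, opening 44 high, top 69. Its hidden stop meets the nose between x=30 and 60, differing by bay and run: a rubber pad that gives 4 mm (0.5 N spring), then is firm. A cassette at it sticks out 50 to 80, handle outside.
- bed_blue: aluminium bed of the blue bay, fixed, same origin and axes as that bay. Open from x=-140 to the mouth at x=0 and on under the hood: floor 10 above the bench, between two guide rails 63 apart (inner faces, at y=+-31.5), each 6 thick, tops 22 above the bench. Cassettes slide on it along x against 1 to 4 N of friction.
- cassette_yellow: gel cassette, yellow handle: flat white box 110 long (x) x 56 wide x 18 thick, 0.17-0.35 kg, may be absent. Origin: middle of its underside, z up; nose at x=+55, tail (flat face) at x=-55. Handle: a rib on top near the tail, x from -51 to -17, 16 wide, z from 18 to 50, grasped across the 16 mm.
- bay_yellow: opaque reader hood with a yellow plate on its roof, fixed. Origin: bench level, middle of its mouth; x points in. Covers x=5 to 115, 82 wide, opening 44 high, top 69. Its hidden stop meets the nose between x=30 and 60, differing by bay and run: a rubber pad that gives 4 mm (0.5 N spring), then is firm. A cassette at it sticks out 50 to 80, handle outside.
- bed_yellow: aluminium bed of the yellow bay, fixed, same origin and axes as that bay. Open from x=-140 to the mouth at x=0 and on under the hood: floor 10 above the bench, between two guide rails 63 apart (inner faces, at y=+-31.5), each 6 thick, tops 22 above the bench. Cassettes slide on it along x against 1 to 4 N of friction.
- cassette_red: gel cassette, red handle: flat white box 110 long (x) x 56 wide x 18 thick, 0.17-0.35 kg, may be absent. Origin: middle of its underside, z up; nose at x=+55, tail (flat face) at x=-55. Handle: a rib on top near the tail, x from -51 to -17, 16 wide, z from 18 to 50, grasped across the 16 mm.
- bay_red: opaque reader hood with a red plate on its roof, fixed. Origin: bench level, middle of its mouth; x points in. Covers x=5 to 115, 82 wide, opening 44 high, top 69. Its hidden stop meets the nose between x=30 and 60, differing by bay and run: a rubber pad that gives 4 mm (0.5 N spring), then is firm. A cassette at it sticks out 50 to 80, handle outside.
- bed_red: aluminium bed of the red bay, fixed, same origin and axes as that bay. Open from x=-140 to the mouth at x=0 and on under the hood: floor 10 above the bench, between two guide rails 63 apart (inner faces, at y=+-31.5), each 6 thick, tops 22 above the bench. Cassettes slide on it along x against 1 to 4 N of friction.
- rod: bent steel rod, 0.16 kg. Origin: middle of its orange handle (70 long x 18 wide x 24 high), on the shaft axis, near its centre of mass. Shaft 8 thick along x, from a counterweight (24 thick, x -98 to -72) to a right-angle bend at x=+115, then straight down (-z) to a rubber ball, 16 in diameter, centred at x=115, z=-70. Starts in the cradle, bend hanging down.
- rod_tip (a point): centre of the rubber ball (16 mm diameter) at the end of the bent rod
- cradle: grey rod cradle, fixed. Origin: bench level, middle; base 130 x 60 x 10 high. Two posts at x=-47 and +47 (8 thick, 30 wide), each with an open-topped notch 16 wide, bottom 96 up, cheeks to 112. At rest the shaft lies in both notches 100 up, rod x along cradle x, handle between the posts.
- station: lamp station, fixed. Origin: bench level, middle of the upright amber screen (5 thick, 140 wide along y, 115 high); x points to the far side of the screen, where a plate 12 high (x 0 to 150, 130 wide) carries a black box (44 x 40, top 36 up) at x=90, y=0 with the toggle on it.
- lampswitch (a joint): lamp toggle behind the screen, rad: 0 = off, leaning 0.45 rad away from the screen (station +x); 0.9 = fully on, leaning 0.45 towards it. Pivot at station x=90, y=0, 30 up, along y; lever 78 long, 10 thick, green ball 18 in diameter at its end. 2 N at the ball moves it; it stays where left.
- switch_tip (a point): centre of the green ball on the toggle; when off at station x=124, 100 above the bench; when on at x=56
- beaker: white beaker, 72 diameter, 85 high; bystander; origin at the middle of its underside
- tipbox: pink pipette-tip box 115 x 80 x 50 high; bystander; origin at the middle of its underside
- comb: white gel comb lying flat, 120 long (y) x 36 x 6 high; bystander; origin at the middle of its underside
- dish: shallow glass dish, 90 diameter, 16 high; bystander; origin at the middle of its underside
There are look-alikes about, which are no part of the job. Leave any green look-alike of the cradle alone.

How it is judged:
On the way, in this order (a step that is already met when the one before it is completed fails the run):
1. every cassette present is home against the stop of the bay of its colour (contact force between cassette_blue and bay_blue above 0.1 N and x of cassette_blue in the frame of bay_blue between -0.035 and 0.02 m and y of cassette_blue in the frame of bay_blue between -0.012 and 0.012 m and z of cassette_blue in the frame of bay_blue below 0.016 m and angle between each of cassette_blue, cassette_yellow, cassette_red's own z axis and vertical below 0.1 rad and contact force between cassette_yellow and bay_yellow above 0.1 N and x of cassette_yellow in the frame of bay_yellow between -0.035 and 0.02 m and y of cassette_yellow in the frame of bay_yellow between -0.012 and 0.012 m and z of cassette_yellow in the frame of bay_yellow below 0.016 m and contact force between cassette_red and bay_red above 0.1 N and x of cassette_red in the frame of bay_red between -0.035 and 0.02 m and y of cassette_red in the frame of bay_red between -0.012 and 0.012 m and z of cassette_red in the frame of bay_red below 0.016 m), for 0.2 s.
2. then the lamp toggle is switched on (value of joint lampswitch above 0.75 rad), for 0.2 s.
At the end, for the whole second after the job is handed in: Every cassette present lies flat in the bay of its colour, touching the hidden stop pad (over 0.1 N, anywhere in its 4 mm of give); toggle past 0.75 of 0.9 rad; rod still in both cradle notches, within 20 mm of the middle, shaft 90 to 110 mm up, bend hanging down (all of step 1 and linear speed of each of cassette_blue, cassette_yellow, cassette_red, rod below 0.02 m/s and value of joint lampswitch above 0.75 rad and horizontal distance between rod and cradle below 0.02 m and z of rod in the frame of cradle between 0.09 and 0.11 m and angle between the x axis of rod and the x axis of cradle, either way round below 0.12 rad and horizontal distance between rod_tip and cradle below 0.14 m and z of rod_tip in the frame of cradle below 0.06 m).
It fails at once if a cassette is rammed against the hidden stop or the hood (over 30 N) (contact force between cassette_blue and bay_blue above 30 N or contact force between cassette_yellow and bay_yellow above 30 N or contact force between cassette_red and bay_red above 30 N).
It fails at once if a cassette is moved by the fingers, not with the rod, once its nose is more than 15 mm under the hood ((contact force between the fingers and cassette_blue above 0.5 N and x of cassette_blue in the frame of bay_blue between -0.04 and 0.05 m and y of cassette_blue in the frame of bay_blue between -0.02 and 0.02 m and z of cassette_blue in the frame of bay_blue below 0.02 m) or (contact force between the fingers and cassette_yellow above 0.5 N and x of cassette_yellow in the frame of bay_yellow between -0.04 and 0.05 m and y of cassette_yellow in the frame of bay_yellow between -0.02 and 0.02 m and z of cassette_yellow in the frame of bay_yellow below 0.02 m) or (contact force between the fingers and cassette_red above 0.5 N and x of cassette_red in the frame of bay_red between -0.04 and 0.05 m and y of cassette_red in the frame of bay_red between -0.02 and 0.02 m and z of cassette_red in the frame of bay_red below 0.02 m)).
It fails at once if the toggle is touched by the gripper or the arm, not with the rod (contact force between any of the fingers, the arm and lampswitch above 0.3 N).
It fails at once if a bystander is displaced by more than 30 mm (distance of any of beaker, tipbox, comb, dish from where it was at the start of the episode above 0.03 m).
Of cassette_blue, cassette_yellow, cassette_red only 2 to 3 are there at a start; the rules pass over those that are not, and their reading is None.
At some moment in a run one of cassette_blue, cassette_yellow, cassette_red may be knocked a few centimetres aside while the robot is not near it.
It also fails if it takes over 210 s, if anything falls off the work surface, if the arm or the gripper's body presses on something with over 40 N, if the wrist force passes 120 N, or if a joint passes its speed limit or range.

## Working session

There is one attempt and no reset: what is moved stays moved. The work goes in short steps, each a Python script; the robot and the scene stay as the last script left them, time stands still between calls to the robot, and variables do not carry over. Pictures are saved under pics/ and viewed, at most 18 in all, crops included, and the job is handed in when it is done.

```bash
ls; mkdir -p pics
python3 - <<'E'
from workcell import r
import cv2,numpy as np
np.set_printoptions(precision=4,suppress=True)
for n in ("top","side"):
    c=r.read_camera(n); print(n,c["mtx"],c["pose"],[k for k in c]); cv2.imwrite(f"pics/{n}0.png",cv2.resize(c["frame"],(800,600),interpolation=cv2.INTER_CUBIC))
    np.savez(f"pics/{n}0.npz",**{k:c[k] for k in("frame","mtx","pose")})
    if "dist" in c: print(c["dist"])
print(r.observe())
E
```

```text
pics
top [[389.4325   0.     249.7699]
 [  0.     389.4325 193.433 ]
 [  0.       0.       1.    ]] [[ 0.0229  0.9833 -0.1808  0.3296]
 [-0.9996  0.0257  0.0132  0.0115]
 [ 0.0176  0.1804  0.9834  1.2895]
 [ 0.      0.      0.      1.    ]] ['frame', 'mtx', 'pose']
side [[429.8283   0.     262.9057]
 [  0.     429.8283 192.0173]
 [  0.       0.       1.    ]] [[ 0.9971  0.0251 -0.0716  0.4669]
 [-0.0735  0.5516 -0.8308 -0.92  ]
 [ 0.0186  0.8337  0.5519  0.724 ]
 [ 0.      0.      0.      1.    ]] ['frame', 'mtx', 'pose']
{'t': 0.1, 'q': array([-1.275 ,  0.3203,  1.5655, -0.0001,  1.2574, -0.02  ]), 'joint_vel': array([ 0.0014, -0.0006, -0.0009, -0.0009, -0.0018,  0.0002]), 'effort': array([  0.0008, -41.6407, -23.4703,   0.0001,   0.0048,  -0.    ]), 'ee_pos': array([ 0.1784, -0.5462,  0.2556]), 'tcp_rot': array([-3.101 , -0.4938,  0.0004]), 'ft_force': array([-0.4469, -0.8299,  0.3599]), 'wrist_torque': array([ 0.0103, -0.0055, -0.0367]), 'grip_force': 0.0, 'opening': 0.08514876401915918}
```

View pics/top0.png

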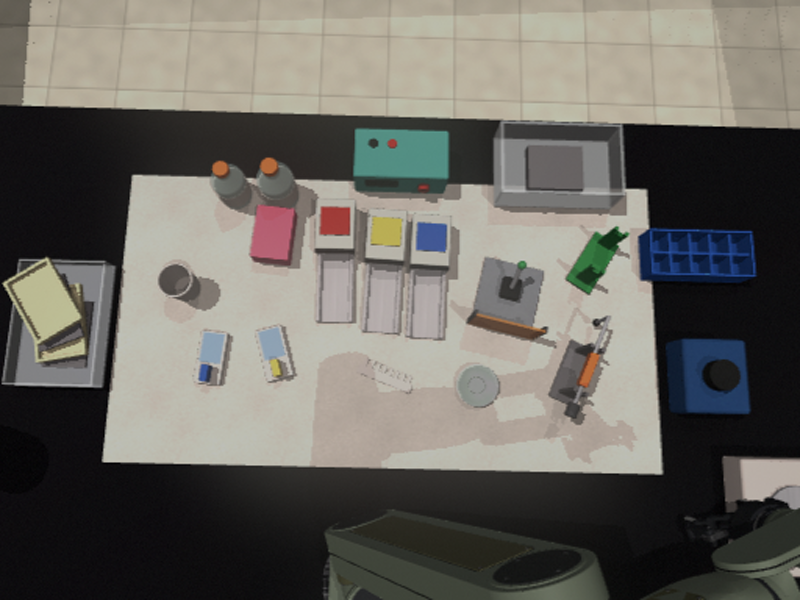

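View pics/side0.png

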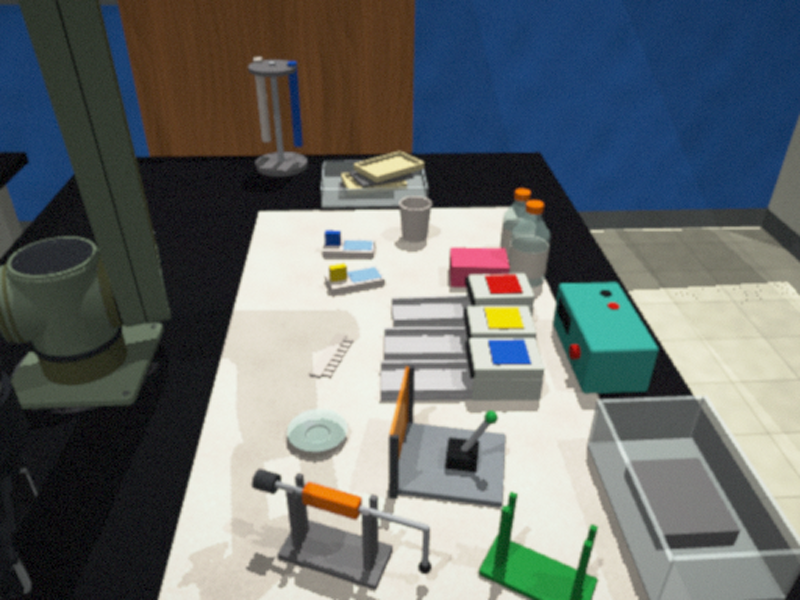

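The side and top pictures show two cassettes on the bench. At 800 px in the top view, blue is at (210,358) and yellow at (274,352); red is absent. The bays run red, yellow, blue at x≈335, 385 and 430. The station is at (510,300), the grey cradle with the rod at (580,370), and the green decoy at (598,262).

Run:
```python
import cv2,numpy as np
f=np.load("pics/top0.npz")["frame"]
def crop(n,x0,y0,w,h,s):
    c=cv2.resize(f[y0:y0+h,x0:x0+w],None,fx=s,fy=s,interpolation=cv2.INTER_CUBIC)
    for x in range(x0,x0+w):
        if x%10==0: cv2.putText(c,str(x),(int((x-x0+.5)*s)-8,9),0,.35,(0,0,255),1); cv2.line(c,(int((x-x0+.5)*s),12),(int((x-x0+.5)*s),c.shape[0]),(0,160,0),1) 
    for y in range(y0,y0+h):
        if y%10==0: cv2.putText(c,str(y),(0,int((y-y0+.5)*s)),0,.35,(0,0,255),1); cv2.line(c,(22,int((y-y0+.5)*s)),(c.shape[1],int((y-y0+.5)*s)),(0,160,0),1)
    cv2.imwrite(n,c)
crop("pics/cA.png",115,122,185,130,4.3)
crop("pics/cB.png",290,140,130,135,4.4)
```

```text
(no output)
```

View pics/cA.png

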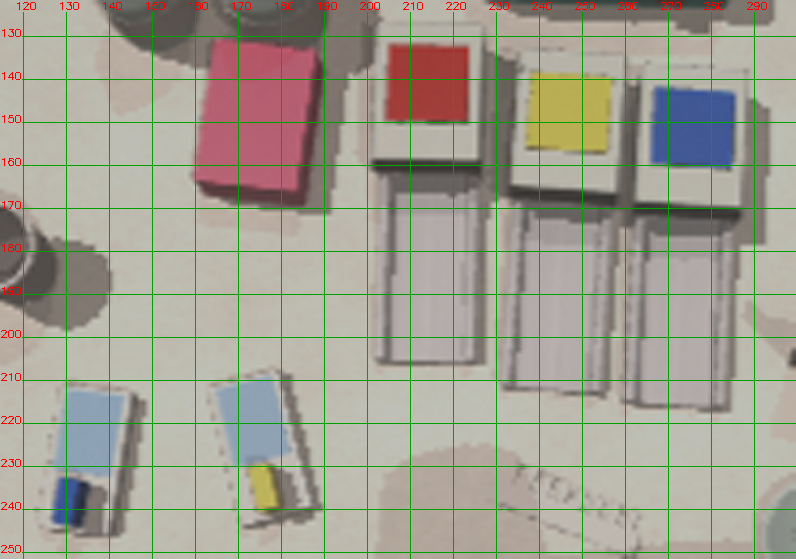

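View pics/cB.png

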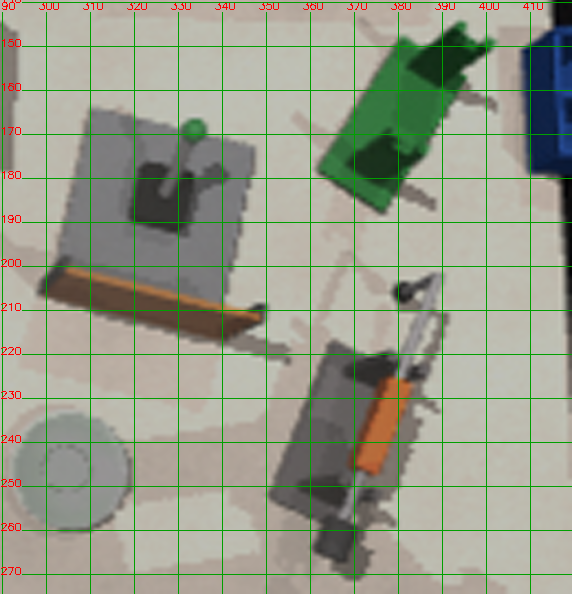

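Readings in the two crops, in original frame pixels:

| Feature | Pixel positions |
|---|---|
| Blue bay, roof front | (262,169)-(287,170.5) |
| Blue bay, bed end | (260,215)-(284.5,217) |
| Yellow bay, roof front | (233,164.5)-(258,167) |
| Blue handle | around (130,238) |
| Yellow handle | around (176,235) |
| Rod | bend (388.5,202), handle (380,236), ball (380.5,206) |
| Station | plate far corners (310,164) and (347.5,173), green ball (333.5,169) |

Next I fit the poses.

```bash
cat > vis.py <<'E'
import numpy as np
from scipy.optimize import least_squares
def proj(P,mtx,pose):
    c=(np.atleast_2d(P)-pose[:3,3])@pose[:3,:3]
    return np.c_[mtx[0,2]+mtx[0,0]*c[:,0]/-c[:,2], mtx[1,2]+mtx[1,1]*c[:,1]/c[:,2]]
def back(uv,z,mtx,pose):
    d=pose[:3,:3]@np.array([(uv[0]-mtx[0,2])/mtx[0,0],-(uv[1]-mtx[1,2])/mtx[1,1],-1])
    return pose[:3,3]+d*(z-pose[2,3])/d[2]
def loc(p,L):
    x,y,a=p; L=np.atleast_2d(np.array(L,float)); c,s=np.cos(a),np.sin(a)
    return np.c_[x+c*L[:,0]-s*L[:,1], y+s*L[:,0]+c*L[:,1], L[:,2]]
def fit(L,uv,mtx,pose,p0):
    L=np.array(L)/1000.; uv=np.array(uv)
    s=least_squares(lambda p:(proj(loc(p,L),mtx,pose)-uv).ravel(),p0,loss="soft_l1")
    return s.x, np.abs(proj(loc(s.x,L),mtx,pose)-uv).max(1)
E
python3 - <<'E'
import numpy as np
from vis import *
np.set_printoptions(precision=4,suppress=True)
d=np.load("pics/top0.npz");m,T=d["mtx"],d["pose"]
bay=[[5,41,69],[5,-41,69],[115,41,69],[115,-41,69],[-140,37.5,22],[-140,-37.5,22]]
cas=[[55,28,18],[55,-28,18],[-55,28,18],[-55,-28,18],[-17,8,50],[-17,-8,50],[-51,8,50],[-51,-8,50]]
sta=[[-2.5,70,115],[-2.5,-70,115],[150,65,12],[150,-65,12],[124,0,100]]
for n,L,uv,p0 in [
("bay_blue",bay,[(262,169),(287,170.5),(265,137),(288,139),(260,215),(284.5,217)],(.6,0,0)),
("bay_yellow",bay,[(233,164.5),(258,167),(236,133.5),(260,135),(231.5,212),(256,213.5)],(.6,0,0)),
("cas_blue",cas,[(127.5,212),(144,213),(124,245.5),(140,246),(129,232),(134.5,233),(126.5,243.5),(132,244)],(.4,.3,0)),
("cas_yellow",cas,[(163.5,211),(181,208),(171.5,245),(188,242),(172,230),(178,229),(175,240.5),(180.5,239.5)],(.4,.2,0)),
("station",sta,[(304.5,201),(349,212),(310,164),(347.5,173),(333.5,169)],(.4,-.3,0)),
("rod",[[115,0,100],[-98,0,100],[115,0,30],[0,0,112],[35,0,112],[-35,0,112]],[(388.5,202),(366,265),(380.5,206),(379.5,236),(386,226),(373,247)],(.4,-.4,-.2)),
("cradle",[[65,30,10],[-65,30,10],[-65,-30,10]],[(364,217.5),(351,252),(376,259)],(.4,-.4,-.2)),
]:
    p,e=fit(L,uv,m,T,p0); print(n,p,e)
for n,uv,z in [("dish",(305,247),.016),("tipbox",(174,148),.05),("comb",(249,239),.006)]: print(n,back(uv,z,m,T))
E
```

```text
bay_blue [ 0.6281 -0.0838 -0.0318] [0.2255 0.5177 1.2021 0.9091 0.7033 1.3077]
bay_yellow [ 0.6376  0.0098 -0.0326] [1.0792 0.5856 0.6598 0.4643 0.3405 1.3215]
cas_blue [ 0.4373  0.3673 -0.034 ] [0.6368 0.6315 0.4126 0.9663 0.9266 1.1748 0.5344 0.1247]
cas_yellow [0.4501 0.2326 0.267 ] [0.5412 0.5387 0.705  1.8968 0.8721 0.3102 0.4914 0.4128]
station [ 0.5123 -0.2404 -0.2117] [0.5763 0.223  0.364  0.5378 0.073 ]
rod [ 0.4249 -0.3963 -0.3753] [0.519  1.3588 0.6625 1.379  4.081  1.2839]
cradle [ 0.4286 -0.3957 -0.3149] [1.832  1.9623 5.4537]
dish [ 0.3914 -0.1892  0.016 ]
tipbox [0.7032 0.248  0.05  ]
comb [ 0.4136 -0.0067  0.006 ]
```

```bash
cat > h.py <<'E'
from workcell import r
import numpy as np,cv2
from scipy.spatial.transform import Rotation as Ro
from vis import *
np.set_printoptions(precision=4,suppress=True)
def rot(a): return (Ro.from_euler("z",a)*Ro.from_euler("x",np.pi)).as_rotvec()
def snap(cam,name):
    c=r.read_camera(cam); np.savez(f"pics/{name}.npz",**{k:c[k] for k in("frame","mtx","pose")}); return c
def at(p,x,y,z): return loc(p,[x/1000,y/1000,z/1000])[0]
def tile(names,out,wid=400):
    ims=[]
    for n in names:
        f=np.load(f"pics/{n}.npz")["frame"]; f=cv2.resize(f,(wid,wid*3//4),interpolation=cv2.INTER_AREA if wid<512 else cv2.INTER_CUBIC); ims.append(f)
    cv2.imwrite(f"pics/{out}.png",np.hstack(ims))
E
python3 - <<'E'
from h import *
Y=(.4501,.2326,.267);B=(.4373,.3673,-.034)
r.movep(at(B,-20,0,300),rot(-.034)); snap("wrist","w_cb")
r.movep(at(Y,-20,0,300),rot(.267)); c=snap("wrist","w_cy"); print(c["pose"],r.observe()["ee_pos"],c["mtx"])
r.movep([.5,-.037,.35],rot(-.032)); snap("wrist","w_bay"); print(r.observe()["t"])
tile(["w_cb","w_cy"],"t1"); tile(["w_bay"],"t2",800)
E
```

```text
[[ 0.2618  0.9218  0.2859  0.5041]
 [-0.9651  0.2502  0.077   0.2476]
 [-0.0006 -0.2961  0.9552  0.4169]
 [ 0.      0.      0.      1.    ]] [0.4311 0.2279 0.3002] [[309.5144   0.     253.9804]
 [  0.     309.5144 190.7558]
 [  0.       0.       1.    ]]
5.25
```

View pics/t1.png

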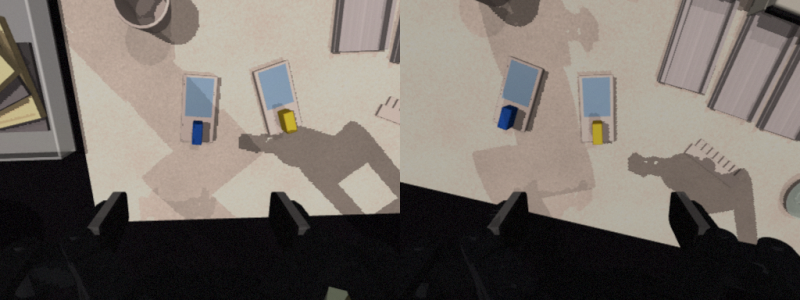

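View pics/t2.png

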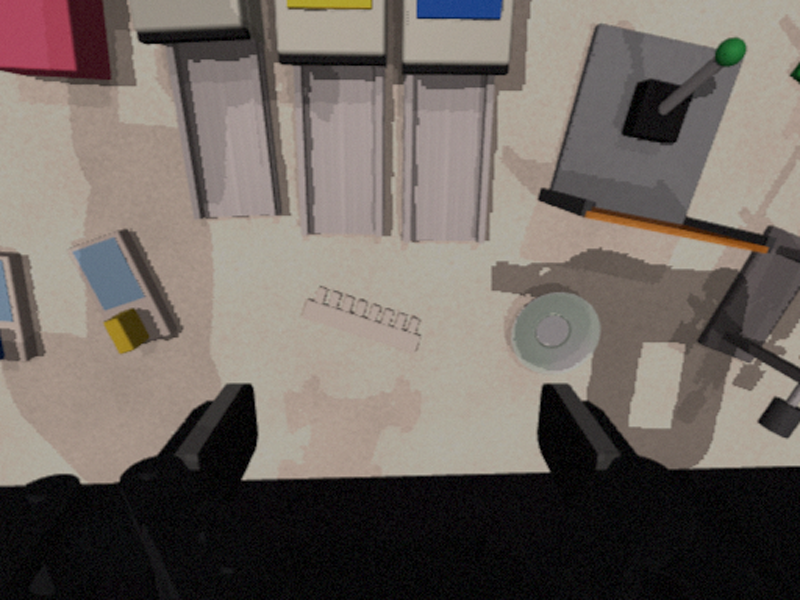

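The wrist views show both cassettes upright and centred in the image, at about column 197-200 of 400, which confirms the fitted y and yaw. The bay view shows both beds clearly, ending at row ~237-241 of 600. I'll enlarge that for precise edges.

Run:
```python
import cv2,numpy as np
f=np.load("pics/w_bay.npz")["frame"]
x0,y0,w,h,s=170,25,150,135,5
c=cv2.resize(f[y0:y0+h,x0:x0+w],None,fx=s,fy=s*.85,interpolation=cv2.INTER_CUBIC)
c=cv2.convertScaleAbs(c,alpha=1.4)
for x in range(x0,x0+w,10): X=int((x-x0+.5)*s); cv2.putText(c,str(x),(X-10,10),0,.38,(0,0,255),1); cv2.line(c,(X,12),(X,18),(0,0,255),1); cv2.line(c,(X,560),(X,573),(0,0,255),1)
for y in range(30,y0+h,10): Yp=int((y-y0+.5)*s*.85); cv2.putText(c,str(y),(0,Yp+4),0,.38,(0,0,255),1); cv2.line(c,(24,Yp),(30,Yp),(0,0,255),1); cv2.line(c,(24,Yp),(749,Yp),(0,180,0),1) if y in(60,100,140) else 0
cv2.imwrite("pics/c3.png",c)
# horizontal profiles
g=f.astype(float).mean(2)
for y in (60,100,140): print(y,[(x,int(g[y-1:y+2,x].mean())) for x in range(186,318)] )
```

```text
60 [(186, 132), (187, 132), (188, 131), (189, 130), (190, 133), (191, 134), (192, 115), (193, 76), (194, 62), (195, 72), (196, 66), (197, 96), (198, 120), (199, 120), (200, 121), (201, 120), (202, 121), (203, 122), (204, 124), (205, 123), (206, 121), (207, 121), (208, 123), (209, 122), (210, 123), (211, 124), (212, 123), (213, 122), (214, 121), (215, 122), (216, 124), (217, 136), (218, 146), (219, 143), (220, 142), (221, 141), (222, 143), (223, 144), (224, 142), (225, 142), (226, 142), (227, 142), (228, 139), (229, 140), (230, 144), (231, 145), (232, 144), (233, 144), (234, 141), (235, 143), (236, 143), (237, 133), (238, 123), (239, 121), (240, 133), (241, 143), (242, 143), (243, 148), (244, 132), (245, 98), (246, 92), (247, 100), (248, 99), (249, 99), (250, 99), (251, 130), (252, 153), (253, 153), (254, 141), (255, 130), (256, 131), (257, 131), (258, 126), (259, 122), (260, 131), (261, 138), (262, 137), (263, 131), (264, 104), (265, 81), (266, 83), (267, 118), (268, 139), (269, 139), (270, 137), (271, 137), (272, 140), (273, 141), (274, 140), (275, 139), (276, 139), (277, 140), (278
[... 2933 characters left out ...]
9, 142), (260, 150), (261, 151), (262, 130), (263, 98), (264, 90), (265, 93), (266, 126), (267, 148), (268, 149), (269, 150), (270, 150), (271, 152), (272, 154), (273, 150), (274, 150), (275, 150), (276, 151), (277, 153), (278, 154), (279, 151), (280, 153), (281, 155), (282, 154), (283, 156), (284, 160), (285, 155), (286, 150), (287, 150), (288, 152), (289, 150), (290, 151), (291, 153), (292, 153), (293, 151), (294, 150), (295, 149), (296, 151), (297, 153), (298, 153), (299, 151), (300, 151), (301, 151), (302, 137), (303, 126), (304, 117), (305, 90), (306, 106), (307, 141), (308, 151), (309, 150), (310, 141), (311, 115), (312, 102), (313, 138), (314, 164), (315, 164), (316, 165), (317, 165)]
```

View pics/c3.png

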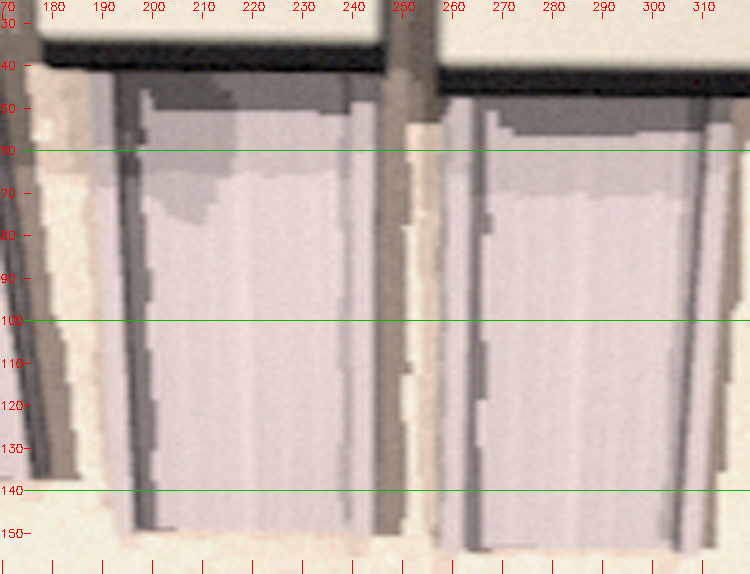

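The crop gives the inner rail edges at rows 60, 100 and 140. Yellow left is 192.5, 194.3, 196.2 and yellow right 239.9 throughout. Blue left is 263.7, 263.0, 262.2 and blue right 310.8, 308.8, 306.3. The bed ends at row ~151 for yellow and ~153.5 for blue.

Run:
```python
from h import *
d=np.load("pics/w_bay.npz");m,T=d["mtx"],d["pose"]
for n,Lc,Rc,re in [("yellow",(192.5,194.3,196.2),(239.9,)*3,151),("blue",(263.7,263.,262.2),(310.8,308.8,306.3),153.5)]:
    L=np.array([back((u,v),.022,m,T) for u,v in zip(Lc,(60,100,140))]);R=np.array([back((u,v),.022,m,T) for u,v in zip(Rc,(60,100,140))])
    C=(L+R)/2; k=np.polyfit(C[:,0],C[:,1],1); e=back(((Lc[2]+Rc[2])/2,re),.022,m,T)
    a=np.arctan(k[0]); x0=e[0]+.14*np.cos(a); print(n,"width",(L-R)[:,1],"pose",x0,np.polyval(k,x0),a)
```

```text
yellow width [0.0629 0.0628 0.0625] pose 0.6390508011433846 0.010546063883625938 -0.041817418801390456
blue width [0.0625 0.063  0.063 ] pose 0.6325014196636805 -0.08366362651666648 -0.03907274436281612
```

```bash
cat >> h.py <<'E'
BAY={"yellow":(.638,.0102,-.038),"blue":(.630,-.0838,-.037)}
def pick(P):
    r.release(); r.movep(at(P,-34,0,160),rot(P[2])); r.servo_line(at(P,-34,0,48),vel=.12)
    r.gripper_close(grip_force=50); o=r.observe(); print("grip",o["opening"],o["grip_force"],o["ee_pos"])
    r.servo_line(at(P,-34,0,160),vel=.15)
def place(b,x=-75):
    r.movep(at(b,x-34,0,160),rot(b[2])); r.servo_line(at(b,x-34,0,85),vel=.12)
    f0=r.observe()["ft_force"]
    for z in np.arange(78,57.9,-2):
        r.servo_line(at(b,x-34,0,z),vel=.04); f=r.observe()["ft_force"]-f0
        if abs(f[2])>4 or np.hypot(*f[:2])>4: break
    print("placed z",z,f,r.observe()["ee_pos"],r.observe()["t"])
    return z
E
python3 - <<'E'
from h import *
pick((.4501,.2326,.267)); print(r.observe()["opening"]); place(BAY["yellow"])
snap("wrist","p_y"); snap("top","p_yt"); tile(["p_y","p_yt"],"t4")
E
```

```text
grip 0.015290347823949982 50.272847414016724 [0.4175 0.224  0.0484]
0.015293129594571069
placed z 58.0 [-0.7139 -0.715   4.3351] [0.5295 0.0143 0.0584] 13.8917
```

View pics/t4.png

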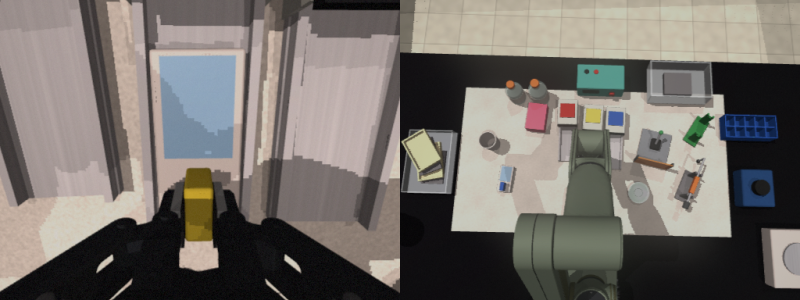

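The yellow cassette lies between its rails, nose towards the hood, and touched the floor at z=58 as planned. Blue has not moved (106,178 in the right half). Releasing and fetching blue.

Run:
```python
from h import *
r.release(); r.servo_line(at(BAY["yellow"],-109,0,160),vel=.2)
pick((.4373,.3673,-.034)); print(r.observe()["opening"])
place(BAY["blue"]); r.release(); r.servo_line(at(BAY["blue"],-109,0,200),vel=.2)
# rod look
r.movep([.40,-.385,.36],rot(-.35)); snap("wrist","w_rod"); snap("top","p2"); tile(["w_rod","p2"],"t5")
print(r.observe()["t"])
```

```text
grip 0.015332946527201711 50.016188621520996 [0.4035 0.3687 0.0484]
0.015164551746297956
placed z 58.0 [-0.3946 -0.0567  3.8217] [ 0.5215 -0.0799  0.0584] 24.8667
27.875
```

View pics/t5.png

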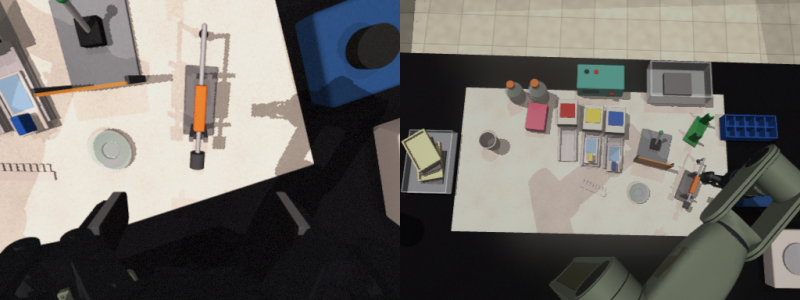

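Both cassettes sit in their beds. In the 400-px wrist view the rod shows the bend at (204.5,27), the handle from (201.5,86) to (200,132), and the counterweight end at (196.5,168). Enlarged readings via a crop follow.

Run:
```python
import cv2,numpy as np
from h import *
d=np.load("pics/w_rod.npz");f=d["frame"];m,T=d["mtx"],d["pose"]
h=cv2.cvtColor(f,cv2.COLOR_BGR2HSV)
k=((h[...,0]>4)&(h[...,0]<20)&(h[...,1]>170)&(h[...,2]>70)).astype(np.uint8)
k[:,:225]=0;k[:,290:]=0
ys,xs=np.nonzero(k);print(len(xs),xs.min(),xs.max(),ys.min(),ys.max())
for y in range(ys.min(),ys.max()+1,6): q=xs[ys==y]; print(y,q.min(),q.max())
x0,y0,w,hh,s=225,20,65,205,2.9
c=cv2.resize(f[y0:y0+hh,x0:x0+w],None,fx=8,fy=2.9,interpolation=cv2.INTER_CUBIC)
for x in range(230,290,10): X=int((x-x0+.5)*8); cv2.putText(c,str(x),(X-10,10),0,.38,(0,0,255),1);cv2.line(c,(X,12),(X,594),(0,160,0),1)
for y in range(30,225,10): Y=int((y-y0+.5)*2.9); cv2.putText(c,str(y),(0,Y+4),0,.38,(0,0,255),1)
cv2.imwrite("pics/c6.png",c)
```

```text
863 247 264 109 168
109 251 261
115 250 264
121 250 264
127 250 263
133 249 263
139 249 262
145 249 262
151 248 262
157 248 262
163 247 261
```

View pics/c6.png

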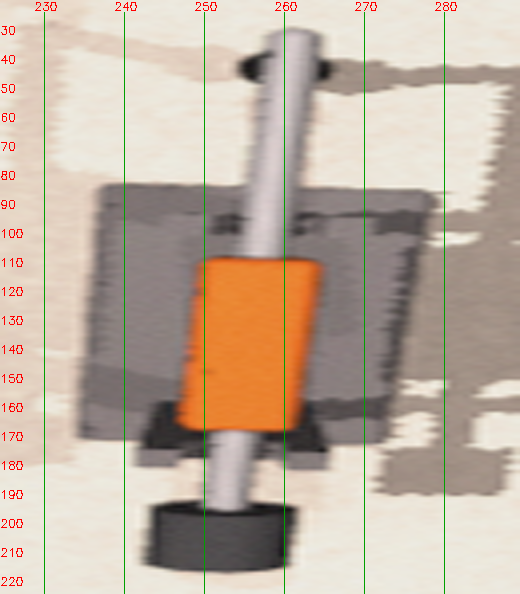

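The crop shows the handle corners at (250,109), (264.5,109), (247,168) and (261.5,168), the bend end at (261,31) and the ball at (260,43). The cradle base corners are at (237,83.5), (278.5,86), (234.5,170.5) and (273,171).

Run:
```python
from h import *
d=np.load("pics/w_rod.npz");m,T=d["mtx"],d["pose"]
print(fit([[35,9,112],[35,-9,112],[-35,9,112],[-35,-9,112],[119,0,100],[115,0,30]],[(249.5,109),(264.3,109),(246.7,168),(261.5,168),(261,30),(260,42)],m,T,(.42,-.396,-.37)))
print(fit([[65,30,10],[65,-30,10],[-65,30,10],[-65,-30,10]],[(237,83.5),(278.5,86),(234.5,170.5),(273,171)],m,T,(.42,-.396,-.37)))
```

```text
(array([ 0.4235, -0.3938, -0.3986]), array([0.7999, 0.7142, 0.2932, 1.0198, 1.265 , 0.8805]))
(array([ 0.4231, -0.3944, -0.3939]), array([0.7813, 1.2694, 1.1568, 2.3577]))
```

```bash
cat >> h.py <<'E'
CR=(.4233,-.3941,-.396)
def push(b,x,z=97,vel=.03): r.servo_line(at(b,x-115,0,z),vel=vel)   # x = ball centre in bay frame (mm)
def res(b,f0): return -(r.observe()["ft_force"]-f0)@np.array([np.cos(b[2]),np.sin(b[2]),0])
E
python3 - <<'E'
from h import *
r.release(); r.movep(at(CR,0,0,180),rot(CR[2])); r.servo_line(at(CR,0,0,106),vel=.1)
r.gripper_close(grip_force=100); o=r.observe(); print(o["opening"],o["grip_force"],o["ft_force"])
r.servo_line(at(CR,0,0,280),vel=.12)
b=BAY["yellow"]
r.servo_line(at(b,-263,0,280),rot(b[2]),vel=.2)
push(b,-148,z=110,vel=.15); push(b,-148); r.dwell(.3); f0=r.observe()["ft_force"]
c=snap("side","s_push"); snap("wrist","w_push"); tile(["s_push","w_push"],"t7")
for x in np.arange(-146,-131,2):
    push(b,x); r.dwell(.1); F=res(b,f0); print(x,round(F,2))
    if F>.7: break
print(r.observe()["t"])
E
```

```text
0.016561715280885212 97.44704246520996 [-0.2281  0.7452  2.5177]
-146 -0.46
-144 -0.38
-142 -0.02
-140 -0.18
-138 -0.36
-136 1.8
38.575
```

View pics/t7.png

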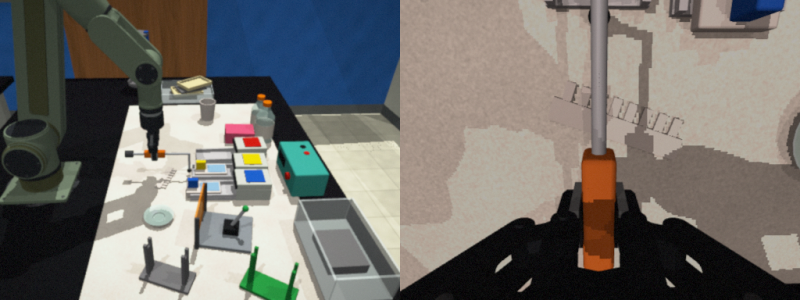

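The rod is gripped straight with the bend down, and the ball met the tail at about -136 as predicted. I push on towards the stop, checking force at each tap.

```bash
cat >> h.py <<'E'
def home(b,x0,f0):
    base=[]; x=x0
    for x in np.arange(x0+8,-91,8.): push(b,x,vel=.04); base.append(res(b,f0))
    print("slide",np.round(base,2)); log=[]
    while x<-48:
        x+=1; push(b,x,vel=.03); r.dwell(.08); F=res(b,f0); log.append((x,round(F,2)))
        m=np.median(base[-15:])
        if F>m+2.5: break
        base.append(F)
    print(log,"median",m,"t",r.observe()["t"]); return x
E
python3 - <<'E'
from h import *
b=BAY["yellow"]; push(b,-140); r.dwell(.2); f0=r.observe()["ft_force"]
home(b,-136,f0)
E
```

```text
slide [0.53 0.88 0.99 0.72 0.35]
[(np.float64(-95.0), np.float64(3.29))] median 0.721320540322728 t 41.2417
```

```bash
cat >> h.py <<'E'
def home2(b,x,f0,lim=6.):
    log=[]
    while x<-46:
        x+=1; push(b,x,vel=.03); r.dwell(.08); F=res(b,f0); log.append((int(x),round(float(F),1)))
        if F>lim: break
    print(log,"t",r.observe()["t"]); return x
E
python3 - <<'E'
from h import *
b=BAY["yellow"]; push(b,-100); r.dwell(.2); f0=r.observe()["ft_force"]
home2(b,-96,f0)
E
```

```text
[(-95, -0.5), (-94, 1.7), (-93, 1.8), (-92, 2.0), (-91, 0.6), (-90, 1.0), (-89, 0.8), (-88, -0.5), (-87, 0.5), (-86, 1.4), (-85, 0.5), (-84, 0.3), (-83, -0.9), (-82, 0.2), (-81, 0.7), (-80, 0.3), (-79, 0.8), (-78, 1.1), (-77, 1.3), (-76, 1.9), (-75, 2.0), (-74, 1.8), (-73, 2.0), (-72, 4.1), (-71, 8.3)] t 50.1583
```

Yellow is firm at ball x≈-71, so its nose is at about 47, within the 30-60 range. Blue next.

Run:
```python
from h import *
b=BAY["yellow"]; push(b,-95,vel=.05); push(b,-110,z=200,vel=.15)
b=BAY["blue"]; r.servo_line(at(b,-263,0,200),rot(b[2]),vel=.2); push(b,-148,vel=.12); r.dwell(.3); f0=r.observe()["ft_force"]
for x in range(-144,-95,6): push(b,x,vel=.04); r.dwell(.05); print(x,round(float(res(b,f0)),1),end=" ")
home2(b,x,f0)
```

```text
-144 -1.7 -138 -1.1 -132 -0.8 -126 -0.8 -120 -0.9 -114 -0.5 -108 -0.2 -102 -0.3 -96 -1.5 [(-95, -0.5), (-94, -1.2), (-93, -0.7), (-92, -1.4), (-91, -1.3), (-90, -1.2), (-89, -0.2), (-88, -0.8), (-87, -1.8), (-86, -1.5), (-85, -0.4), (-84, -1.0), (-83, -1.3), (-82, -1.2), (-81, -1.8), (-80, -1.7), (-79, -1.3), (-78, -1.4), (-77, -0.7), (-76, -1.5), (-75, -0.9), (-74, -1.5), (-73, -1.1), (-72, -1.1), (-71, -1.0), (-70, -0.9), (-69, -2.0), (-68, -1.2), (-67, -1.1), (-66, -2.3), (-65, -0.8), (-64, -1.2), (-63, -1.4), (-62, -1.2), (-61, -1.1), (-60, -1.5), (-59, -0.7), (-58, -2.3), (-57, -2.1), (-56, -1.6), (-55, -1.0), (-54, -0.6), (-53, -0.9), (-52, -0.7), (-51, -0.4), (-50, -1.4), (-49, -1.0), (-48, -1.0), (-47, -1.3), (-46, -0.3)] t 73.375
```

No contact was felt, so the blue cassette has probably been knocked. I take a look.

Run:
```python
from h import *
snap("side","s8");snap("top","t8")
a=np.load("pics/s8.npz")["frame"];b=np.load("pics/t8.npz")["frame"]
a=cv2.resize(a[100:300,100:400],(480,320));b=cv2.resize(b[110:270,110:300],(380,320)) if 0 else cv2.resize(b[110:270,110:300],(320,270))
c=np.zeros((320,800,3),np.uint8);c[:,:480]=a;c[:270,480:]=b;cv2.imwrite("pics/t8.png",c)
```

```text
(no output)
```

View pics/t8.png

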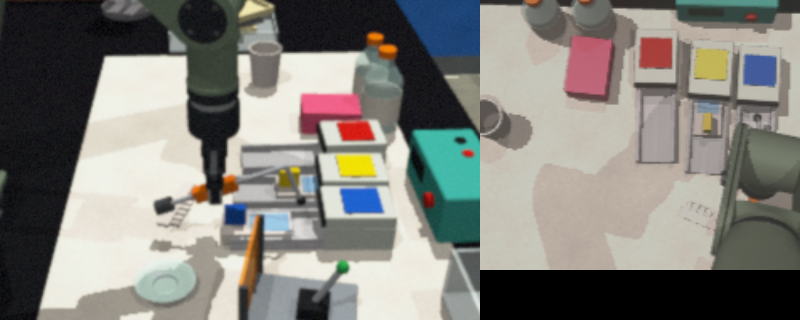

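The rod has pitched bend-up in the grip: the ball came down on the blue cassette, which was evidently knocked back towards the robot, and rode over it. I lift clear and look at both.

Run:
```python
from h import *
b=BAY["blue"]; push(b,-46,z=280,vel=.1); print(r.observe()["ft_force"],r.observe()["opening"],r.observe()["grip_force"])
r.servo_line([.40,-.30,.28],rot(CR[2]),vel=.25)
print(r.observe()["t"])
snap("side","s9");snap("top","t9")
a=np.load("pics/s9.npz")["frame"];b=np.load("pics/t9.npz")["frame"]
a=cv2.resize(a[100:300,60:340],(420,300))
x0,y0=185,150; b=cv2.resize(b[y0:y0+80,x0:x0+105],(378,288),interpolation=cv2.INTER_CUBIC)
for x in range(190,290,10): cv2.putText(b,str(x),(int((x-x0+.5)*3.6)-8,9),0,.3,(0,0,255),1);cv2.line(b,(int((x-x0+.5)*3.6),10),(int((x-x0+.5)*3.6),288),(0,160,0),1)
for y in range(160,230,10): cv2.putText(b,str(y),(0,int((y-y0+.5)*3.6)),0,.3,(0,0,255),1);cv2.line(b,(20,int((y-y0+.5)*3.6)),(378,int((y-y0+.5)*3.6)),(0,160,0),1)
c=np.zeros((300,800,3),np.uint8);c[:,:420]=a;c[:288,422:]=b;cv2.imwrite("pics/t9.png",c)
```

```text
[ 0.3739  0.0358 -1.9312] 0.016613055303229853 104.99963521957397
76.5417
```

View pics/t9.png

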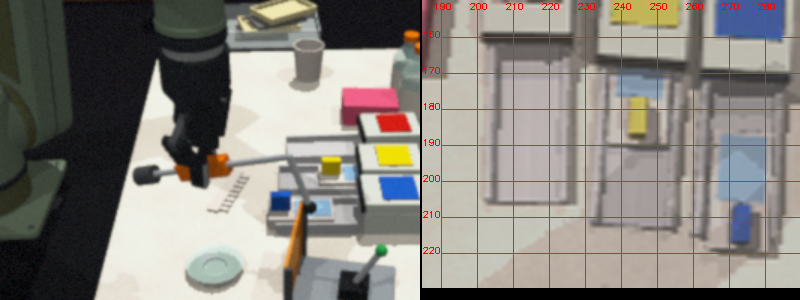

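The top view shows blue slid back, with its handle top at (272.5,212) and its tail at row ~220, overhanging the bed end but still between the rails. Yellow is at its stop. In the side view the rod is pitched slightly; I estimate the angle next.

Run:
```python
from h import *
d=np.load("pics/s9.npz");m,T=d["mtx"],d["pose"]
o=r.observe();Rt=Ro.from_rotvec(o["tcp_rot"]).as_matrix();g=o["ee_pos"]+Rt[:,2]*.006
L=np.array([[-.085,0,0],[.115,0,0],[.115,0,-.07]]);uv=np.array([(158,216.7),(254,204),(266,238)])
def f(p):
    P=Ro.from_euler("ZY",[CR[2],p[0]]).apply(L+[p[1],0,0])+g
    return (proj(P,m,T)-uv).ravel()
s=least_squares(f,[0,0]);print(s.x,s.fun)
d=np.load("pics/t9.npz");m,T=d["mtx"],d["pose"]
print(fit([[-17,0,60],[-51,0,60],[-51,8,60],[-51,-8,60],[-55,-28,28]],[(273,206),(272.5,217.3),(270.3,217.5),(275.5,217.3),(284,220.5)],m,T,(.5,-.08,-.037)))
```

```text
[-0.3679  0.0021] [-0.0412 -0.6987 -0.7974  0.0332  0.7873  0.0337]
(array([ 0.5314, -0.0807, -0.001 ]), array([0.7414, 0.5412, 0.2387, 0.0915, 3.141 ]))
```

Run:
```python
from h import *
r.servo_line(at(CR,0,0,200),rot(CR[2]),vel=.2); r.dwell(.2); f0=r.observe()["ft_force"]
for z in list(range(140,105,-3))+[106]:
    r.servo_line(at(CR,0,0,z),vel=.06); o=r.observe(); f=o["ft_force"]-f0; print(z,np.round(f,1),round(o["grip_force"]))
    if f[2]>2 and o["grip_force"]>30: r.gripper_close(grip_force=20)
    if f[2]>30: break
snap("side","s10")
print(r.observe()["t"])
```

```text
140 [-1.2 -0.  -0. ] 105
137 [-0.5 -0.7  0.5] 105
134 [-1.2 -0.2  1. ] 105
131 [-0.5 -1.  -0.1] 105
128 [-0.6  0.1  0.9] 105
125 [-0.  -0.1  1.1] 105
122 [-1.2  0.3 12.7] 107
119 [ 0.1  1.3 15.3] 107
116 [ 2.1  0.4 18.1] 108
113 [ 3.2  0.9 19.2] 107
110 [ 3.4  0.3 19. ] 108
107 [ 6.1  0.8 20.1] 108
106 [ 6.   1.2 23.9] 109
83.3333
```

Run:
```python
from h import *
r.release(); r.dwell(.4); r.servo_line(at(CR,0,0,106),vel=.05); r.gripper_close(grip_force=120)
o=r.observe(); print(o["opening"],o["grip_force"])
r.servo_line(at(CR,0,0,280),vel=.15)
b=BAY["blue"]; r.servo_line(at(b,-295,0,280),rot(b[2]),vel=.25); r.dwell(.2); f0=r.observe()["ft_force"]
push(b,-180,z=120,vel=.15); push(b,-180,vel=.06); r.dwell(.2); print(r.observe()["ft_force"]-f0)
snap("side","s11"); a=np.load("pics/s11.npz")["frame"];cv2.imwrite("pics/t11.png",cv2.resize(a[130:300,80:340],(780,510),interpolation=cv2.INTER_CUBIC)); print(r.observe()["t"])
```

```text
0.016128868084365967 117.01601386070251
[ 0.5417  0.3415 -1.2666]
90.2833
```

View pics/t11.png

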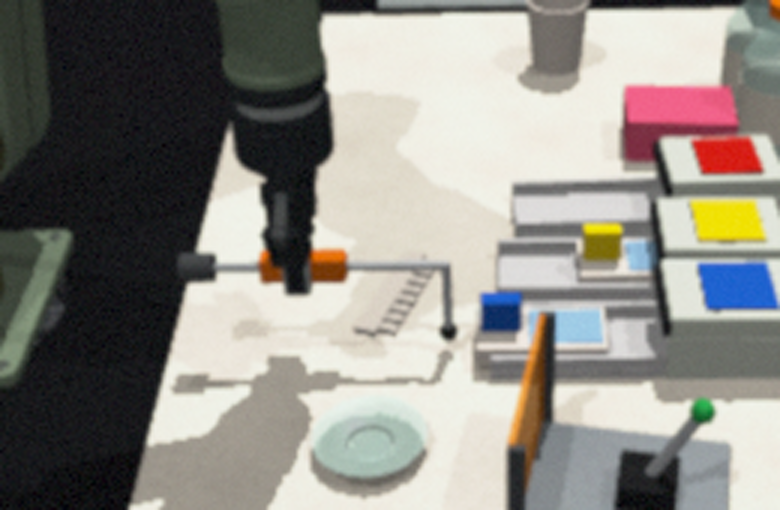

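The rod is level again, with the ball just behind the blue tail and the cassette flat in its bed. Pushing.

Run:
```python
from h import *
b=BAY["blue"]; f0=r.observe()["ft_force"]
for x in range(-174,-95,6):
    push(b,x,vel=.04); r.dwell(.05); F=float(res(b,f0)); print(x,round(F,1),end=" ")
    if F>8: break
else: home2(b,x,f0)
```

```text
-174 -1.0 -168 -0.8 -162 -0.5 -156 -0.7 -150 0.1 -144 -0.5 -138 -0.7 -132 -0.3 -126 -0.5 -120 -0.5 -114 -0.0 -108 -0.5 -102 -0.1 -96 -1.1 [(-95, 0.5), (-94, 2.6), (-93, 0.6), (-92, 0.7), (-91, -0.9), (-90, 1.5), (-89, 1.1), (-88, 0.7), (-87, 0.3), (-86, 0.6), (-85, 0.4), (-84, 1.4), (-83, 2.2), (-82, 1.7), (-81, 2.0), (-80, 3.1), (-79, 5.1), (-78, 7.7)] t 101.1833
```

Run:
```python
from h import *
b=BAY["blue"]; push(b,-100,vel=.05); push(b,-115,z=280,vel=.2)
d=np.load("pics/w_bay.npz");m,T=d["mtx"],d["pose"]
q=lambda *a:(np.array(a)+.5)/1.5625-.5
print(fit([[2.5,70,115],[-2.5,-70,115],[150,65,12],[150,-65,12],[124,0,100]],[q(541,192),q(800,262),q(598,25),q(741,63),q(731,52)],m,T,(.51,-.24,-.21)))
print(back(q(731,52),.1,m,T), at((.5123,-.2404,-.2117),124,0,100))
S=(.5123,-.2404,-.2117)
r.servo_line(at(S,-30,0,280),rot(S[2]),vel=.25)
snap("top","t12"); snap("wrist","w12"); snap("side","s12")
t=np.load("pics/t12.npz")["frame"][120:240,190:370];w=np.load("pics/w12.npz")["frame"]
c=np.hstack([cv2.resize(t,(400,300)) if 0 else cv2.resize(t,(450,300),interpolation=cv2.INTER_CUBIC),cv2.resize(w,(350,300))]);cv2.imwrite("pics/t12.png",c);print(r.observe()["t"])
```

```text
(array([ 0.5121, -0.227 , -0.3015]), array([19.3143, 35.124 ,  5.2852,  0.3839,  3.8433]))
[ 0.6313 -0.2678  0.1   ] [ 0.6335 -0.2665  0.1   ]
103.8583
```

View pics/t12.png

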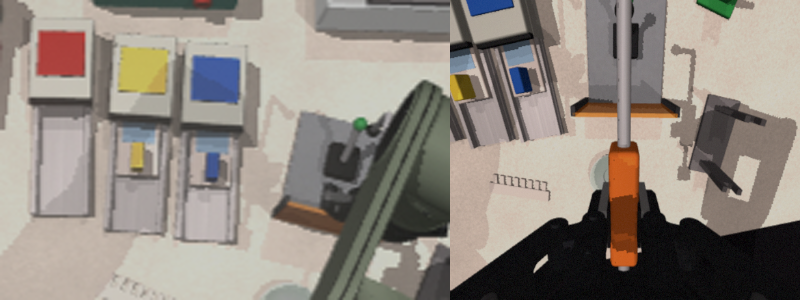

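Both cassettes are home in the top view, each handle just outside its hood at matching depth. In the wrist view the rod lies along the station's middle. Now I pull the toggle.

Run:
```python
from h import *
S=(.5121,-.241,-.2117)
r.servo_line(at(S,40,0,280),vel=.2); r.servo_line(at(S,40,0,157),vel=.12); r.dwell(.2); f0=r.observe()["ft_force"]
u=np.array([np.cos(S[2]),np.sin(S[2]),0]); log=[]
x=40
while x>-50:
    x-=4 if x>-24 else 1.5
    r.servo_line(at(S,x,0,157),vel=.05); r.dwell(.04); F=float((r.observe()["ft_force"]-f0)@u); log.append((x,round(F,1)))
    if F>8: break
print(log,r.observe()["t"]); snap("side","s13"); a=np.load("pics/s13.npz")["frame"];cv2.imwrite("pics/t13.png",cv2.resize(a[180:340,190:390],(600,480),interpolation=cv2.INTER_CUBIC))
```

```text
[(36, -0.4), (32, -0.6), (28, -0.5), (24, -0.7), (20, 0.3), (16, -0.0), (12, 0.2), (8, 1.2), (4, 0.1), (0, -0.1), (-4, 1.2), (-8, 0.7), (-12, 0.2), (-16, -0.2), (-20, -0.7), (-24, 0.2), (-25.5, 1.2), (-27.0, 0.7), (-28.5, -0.1), (-30.0, 1.3), (-31.5, 1.1), (-33.0, 1.2), (-34.5, 0.4), (-36.0, 0.5), (-37.5, 1.5), (-39.0, -0.1), (-40.5, 1.2), (-42.0, 1.9), (-43.5, 4.0), (-45.0, 6.6), (-46.5, 6.4), (-48.0, 8.3)] 115.0667
```

View pics/t13.png

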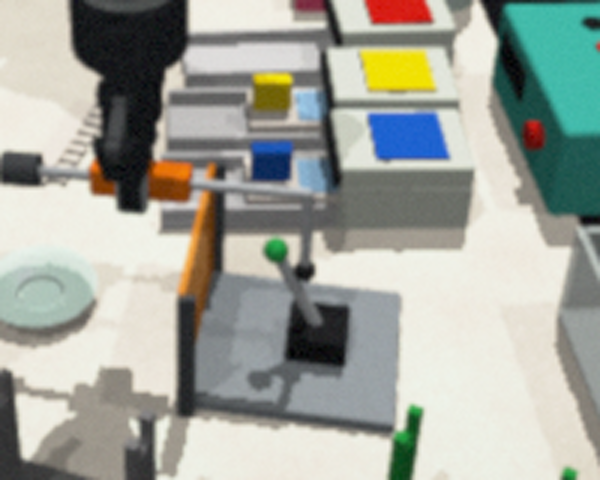

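The toggle leans fully towards the screen and the force rose as at an end stop. Backing off and returning the rod.

Run:
```python
from h import *
S=(.5121,-.241,-.2117)
r.servo_line(at(S,-35,0,157),vel=.08); r.servo_line(at(S,-35,0,280),vel=.15)
r.servo_line(at(CR,0,0,280),rot(CR[2]),vel=.2); r.dwell(.2); f0=r.observe()["ft_force"]
for z in (150,125,118,113,109,107):
    r.servo_line(at(CR,0,0,z),vel=.08); f=r.observe()["ft_force"]-f0; print(z,np.round(f,1))
    if f[2]>25: break
r.release(); r.dwell(.3); r.servo_line(at(CR,0,0,200),vel=.15); r.movep([.30,-.40,.36],rot(CR[2])); r.dwell(.3)
snap("top","t14"); snap("side","s14"); snap("wrist","w14")
t=np.load("pics/t14.npz")["frame"][115:275,190:430];s=np.load("pics/s14.npz")["frame"]
cv2.imwrite("pics/t14.png",np.hstack([cv2.resize(t,(420,300),interpolation=cv2.INTER_CUBIC),cv2.resize(s[180:384,130:400],(380,300),interpolation=cv2.INTER_CUBIC)]));print(r.observe()["t"])
```

```text
150 [-0.8 -1.8  0.1]
125 [ 0.3 -1.6 -0.6]
118 [-1.1 -1.4 -1.2]
113 [-0.7 -2.   0.5]
109 [-0.1 -1.3 -0.7]
107 [-0.2 -1.6 -0.8]
123.85
```

View pics/t14.png

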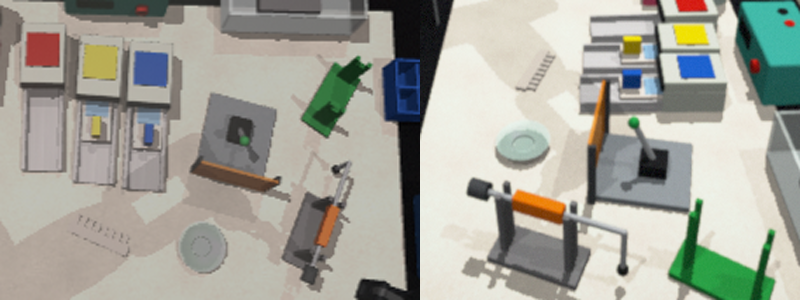

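The rod is back in both notches with its bend down, the toggle is on and the cassettes are at their stops. A quick numeric check that neither cassette has drifted, then hand in.

Run:
```python
from h import *
def cen(n,lo,hi,x0,x1):
    f=np.load(f"pics/{n}.npz")["frame"];h=cv2.cvtColor(f,cv2.COLOR_BGR2HSV)
    k=(h[...,0]>lo)&(h[...,0]<hi)&(h[...,1]>110); k[:170]=0;k[225:]=0;k[:,:x0]=0;k[:,x1:]=0
    ys,xs=np.nonzero(k); return xs.mean(),ys.mean(),len(xs)
ok=[]
for lo,hi,x0,x1 in ((20,35,235,258),(105,125,262,285)):
    a=cen("t12",lo,hi,x0,x1);b=cen("t14",lo,hi,x0,x1);print(a,b); ok.append(np.hypot(a[0]-b[0],a[1]-b[1])<1)
print(cen("t9",20,35,235,258))
if all(ok): print(r.hand_in())
```

```text
(np.float64(244.5), np.float64(181.5), 40) (np.float64(244.5), np.float64(181.5), 40)
(np.float64(274.53846153846155), np.float64(185.6153846153846), 39) (np.float64(274.5), np.float64(185.5), 40)
(np.float64(244.5), np.float64(181.5), 40)
the job is handed in; nothing more can be done
None
```

I handed the job in at about 124 s of robot time with the blue and yellow cassettes at their stops (red was absent), the toggle pulled on and the rod back in its cradle; the hand-in call returned no verdict, and along the way I had to re-seat the slipped rod and re-push the blue cassette after it was knocked back.

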